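# Put the tools back in their foam inlays

## Robot

A 7-joint arm with a two-finger parallel gripper is mounted at the origin on the work surface. World frame = base frame: x ahead of the robot, y to its left, z up, the work surface at z = 0. Lengths are in mm, angles in rad, forces in N, time in s.
With the tool pointing down it reaches from about 350 to 900 mm from the base axis. Payload 7.2 kg.
Tool frame: the origin (TCP) lies between the finger pads; the fingertips stand 17 mm ahead of it and the grasp point (between the pads) lies 2 mm behind it; z points along the fingers, y is the line along which they close (so a half turn about z gives the same grasp; the last joint's range is limited). The gripper opens to 88 mm and grips with 3 to 60 N. Pads are 20 mm wide; open, the fingers measure 115 mm over their backs; the gripper's body (75 mm by 178 mm) begins 61 mm behind the grasp point.
Start: joints at [-1.289, 0.411, -0.013, 1.596, 0.006, 1.134, -0.082], TCP at [214.203, 587.15, 239.653] pointing down, gripper open.
Joint ranges: [-2.95, 2.95], [-0.29, 1.99], [-1.47, 1.44], [0.14, 2.54], [-1.03, 4.17], [0.13, 1.85], [-2.86, 2.86]. Speed limits (rad/s): [2.39, 2.39, 3.01, 3.01, 3.14, 3.14, 3.14].

## Interface

Orientations are given as a 3x3 rotation matrix whose columns are the frame's x, y, z axes.
In Python, from cell import env gives the robot as it stands. The module is installed in compiled form; this text tells all that it offers.
- The arm moves only by the tool jog_arm, never from a script. Its arguments are lists of equal length, an entry for each row: "delta_pos": the shift along the tool's x, y, z in mm, a list of three; "twist": the turn, a rotation vector about the tool's x, y, z in degrees, a list of three. In form: {"delta_pos": [[dx, dy, dz], ...], "twist": [[ax, ay, az], ...]}. A call has 1 to 5 rows; each row is the pose to reach, as a shift and turn from the pose commanded when the call began, along the tool's axes at that moment; what a row does not reach only later rows make up. A row lasts 1/8 s, in which the tool goes at most 62.5 mm and 10.7 degrees, less where a joint would pass 70% of its speed; a pose out of reach is approached as far as the arm can. A call with a gripper value outside its range is refused whole. "hand" is the finger opening in mm, from 0 to 87.8, set as the call begins (left out, the last holds). The fingers move at their own pace and stop on an object; the grip force is fixed at half the most. Time passes only in rows, so rows that repeat a pose let the fingers close. It gives the time, the measured TCP pose, the force, the opening and the grip force at its end, in the units of the state.
- env.read_state(): the state, without advancing time (a new reading comes with each control period).
- env.grab_frame(name): name is "scene" or "top" or "wrist"; returns a dict with "pixels" (400x640x3 uint8, red, green, blue), "range_z" (400x640 float32, mm along the optical axis (not along the pixel's ray), 0 where there is no reading), "mtx" (3x3 intrinsics, pixels), "R" (3x3) and "t" (3): a world point X has camera coordinates R X + t. Camera axes: x right, y down, z forward; pixel columns grow to the right and rows downward; lengths in mm; the calibration is good to about 2 mm. A picture is of the moment at which its call begins.
- env.finish_job(): hands the job in; it is judged then, once.
Trained networks look in a picture, given as the dict that the camera call returned (one of the last four; its "shot" number tells which), for a name from the list of things; names that differ only in an ending like _2 or _b are one class to them, and where a whole thing is asked for, a point or a joint stands for the part that bears it (a point fixed in the world has none). Each returns a list of dicts, best first, with "conf" (0 to 1); they miss things now and then, are a little off and sometimes report something else, mostly with a low value. They report only what shows in the picture. A call takes as long as a camera call. They do not tell look-alikes from the thing itself.
- env.look_for(picture, name): "location" ([x, y, z] in mm, in world coordinates, good to about 4 mm: the middle of the surface that is visible of it).
- env.masks_of(picture, name): "region" (400x640 bool, what is visible of it).
The state is a dict: "clock": time; "joints": joint angles; "joint_velocities": joint speeds; "joint_efforts": joint torques, N m; "ee_pos": TCP position; "tcp_rot": TCP orientation; "contact_force": force on the tool from outside, world axes, zero at the start; "moment": the same for the moment, N m; "finger_gap": finger opening in mm; "grasp_force": force on a finger pad.
Only numpy, scipy, OpenCV 4.12 (cv2) and the standard library are available. Lean on these libraries where they do the work, as an engineer would, in place of code of your own. Each camera call takes 0.05 s, during which the arm holds its last target. There are 200 camera calls.

## Task

Tidy the bench: put the ratchet, the combination wrench, the wide impact socket and the slim deep impact socket each back into the foam cut-out made for it, fully down on the yellow floor and, for the ratchet and wrench, lying the way round that the cut-out shows; stand the sockets upright. Do not shift or knock over the grease tin or the oil filter that stand nearby.

Things in the scene. Friction and masses are not known exactly. Their poses are not given: they have to be found in the camera images.
- ratchet_mid (a point): Loose ratchet, bright steel, black grip, 148 mm long, 0.28 kg, lying flat. Point: where to grip, on the steel neck (14 wide, 14 high, from 4 to 18 mm above the underside), at the balance point, 11 mm above the underside. x points to the round head (32 across, 22 high, square stub on top to 33 mm; centre 42 mm from the point). Neck ends 24 mm behind the point; grip (22 wide) ends 90 mm behind.
- wrench_mid (a point): Loose combination wrench, bright steel, 150 mm long, heads 11 mm thick, 0.15 kg, lying flat. Point: where to grip, on the shank (14 wide, 9 high, from 1 to 10 mm above the underside) near the balance point, 5.5 mm above the underside. x points to the open jaw (37 wide, ends 66 mm from the point); the smaller ring end (26 across) ends 84 mm behind the point.
- socket_wide_mid (a point): Wide impact socket of dark steel, a plain cylinder 46 mm in diameter and 60 mm high, standing upright and loose, 0.32 kg. Point: its centre, 30 mm above its underside; z up.
- socket_deep_mid (a point): Slim deep impact socket of dark steel, a cylinder 28 mm in diameter and 80 mm high, standing upright and loose, 0.20 kg. Point: its centre, 40 mm above its underside; z up.
- place_ratchet (a point): Fixed foam MODULE 172 (x) by 92 (y) mm: black top at 20 mm, cut-outs with yellow floor at 10 mm above the bench. Ratchet cut-out, 6 mm room all round: round head end 44 wide, grip channel 34. Point: ratchet_mid when home (11 mm above floor), 16 mm from the middle; x to the head end, about world +y. Finger trough, 46 mm along x about the point, floor-deep, open across the whole width.
- place_wrench (a point): A like foam module (same outline, heights, heading and finger trough about its point as place_ratchet's) with the wrench's cut-out, 6 mm of room all round: square end 50 mm wide for the open jaw, round end 38 mm across for the ring. Point: where wrench_mid lies when home (5.5 mm above the floor), 9 mm from the module's middle; x points to the open-jaw end.
- place_wide (a point): A like foam module (outline, heights and heading as place_ratchet's, no trough) with one large round well, 58 mm in diameter, for the wide socket. A small dark adapter (24 mm across, its stub ending 34 mm above the bench) is fixed 72 mm behind the well, along -x. Point: where socket_wide_mid lies when home: on the well's axis, 30 mm above its floor.
- place_deep (a point): A like foam module (outline, heights and heading as place_ratchet's, no trough) with one smaller round well, 40 mm in diameter, for the slim deep socket. Two small bright adapters (18 and 22 mm across, stubs ending 34 mm above the bench) are fixed 44 and 78 mm behind the well, along -x. Point: where socket_deep_mid lies when home: on the well's axis, 40 mm above its floor.
- tin_mid (a point): Small round grease tin, copper-coloured with a steel lid, 40 mm in diameter, 26 mm high, loose among the tools; point: its centre, 13 mm up. It must stay where it is.
- filter_mid (a point): Oil filter, a white cylinder with a blue band, 68 mm in diameter and 85 mm high, standing loose at the far side of the work area; point: its centre, 42 mm up. It must stay where it is, upright.
There are look-alikes about, which are no part of the job. What is meant by the part that bears ratchet_mid is not purple, and is the larger of those in its own colour.

How it is judged:
By the outcome, as a careful person would: the job done as asked, in the order asked, and still so for the second after the job is handed in, with the robot touching nothing.
It also fails if it takes over 115 s, if anything falls off the work surface, if the arm or the gripper's body presses on something with over 40 N, if the wrist force passes 120 N, or if a joint passes its speed limit or range.

## Working session

There is one attempt and no reset: what is moved stays moved. The work goes in short steps, Python scripts to look and compute and a tool call to move; the robot and the scene stay as the last step left them, time stands still between calls to the robot, and variables do not carry over. Pictures are saved under pics/ and viewed, at most 14 in all, crops included, and the job is handed in when it is done.

Besides the shell and the picture viewer there is one more tool, called after "Call:" as name(argument=value, ...), one argument or row to a line, values as JSON. jog_arm: Moves the arm, as the interface text tells. Its arguments: {"type":"object","properties":{"delta_pos":{"type":"array"},"twist":{"type":"array"},"hand":{"type":"number"}},"required":["delta_pos","twist"]}

```bash
mkdir -p pics; cat > h.py <<'E'
import numpy as np, cv2
from cell import env
def world(f,u,v,z=None):
    K,R,t=f["mtx"],np.array(f["R"]),np.array(f["t"])
    d=np.array([(u-K[0][2])/K[0][0],(v-K[1][2])/K[1][1],1.0])
    if z is None: return R.T@(d*f["range_z"][int(v),int(u)]-t)
    o=-R.T@t; r=R.T@d
    return o+r*(z-o[2])/r[2]
def cloud(f):
    K,R,t=f["mtx"],np.array(f["R"]),np.array(f["t"])
    v,u=np.mgrid[:400,:640]; z=f["range_z"]
    P=np.stack([(u-K[0][2])/K[0][0]*z,(v-K[1][2])/K[1][1]*z,z],-1)
    return (P-t)@R
def save(f,n,box=None,s=1):
    im=f["pixels"][...,::-1]
    if box: im=im[box[1]:box[3],box[0]:box[2]]
    cv2.imwrite("pics/"+n,cv2.resize(im,None,fx=s,fy=s,interpolation=cv2.INTER_CUBIC))
E
python3 - <<'E'
from h import *
s=env.read_state(); print(s["clock"],s["ee_pos"],np.round(s["tcp_rot"],3))
names="ratchet_mid wrench_mid socket_wide_mid socket_deep_mid place_ratchet place_wrench place_wide place_deep tin_mid filter_mid".split()
for c in("top","scene"):
    f=env.grab_frame(c); save(f,c+".png",s=1.25)
    np.save(c+".npy",f,allow_pickle=True)
    if c=="top":
      for n in names:
        print(c,n,[(np.round(d["location"]).astype(int).tolist(),round(d["conf"],2)) for d in env.look_for(f,n)])
E
```

```text
0.0 [214.09427717 586.67982146 238.82265047] [[-0.939  0.343 -0.   ]
 [ 0.343  0.939 -0.002]
 [-0.    -0.002 -1.   ]]
top ratchet_mid [([624, -351, 21], 0.66), ([483, -518, 20], 0.66), ([739, -330, 12], 0.51)]
top wrench_mid [([623, -107, 9], 0.64), ([590, 124, 18], 0.36)]
top socket_wide_mid [([423, -131, 57], 0.61)]
top socket_deep_mid [([441, -334, 80], 0.41)]
top place_ratchet [([432, 131, 15], 0.83)]
top place_wrench [([590, 336, 12], 0.61)]
top place_wide [([447, 332, 18], 0.82)]
top place_deep [([592, 122, 18], 0.86), ([625, -351, 19], 0.54)]
top tin_mid [([525, -234, 26], 0.51)]
top filter_mid []
```

View pics/top.png

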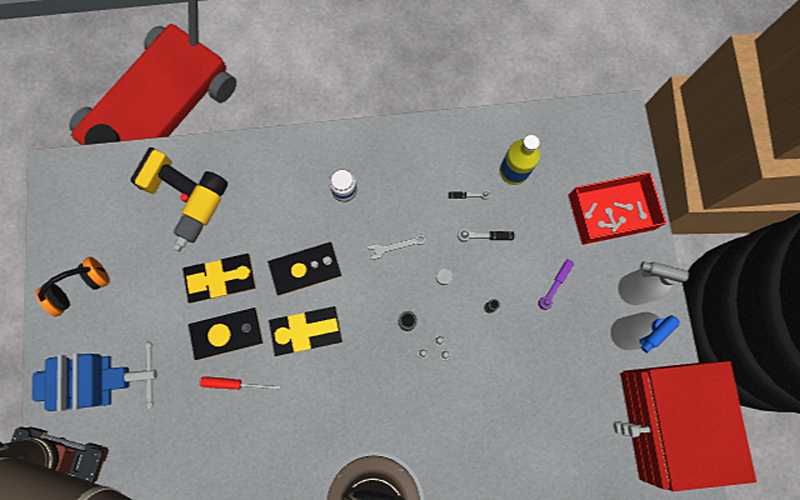

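View pics/scene.png

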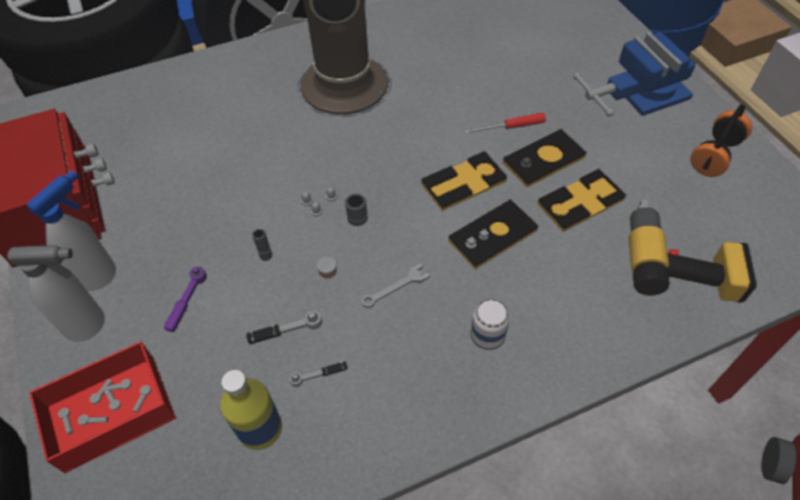

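The top view (shown at 1.25x) has the four modules at (218,278), (305,268), (225,333) and (306,331). The wrench is at (397,246), the larger non-purple ratchet at (486,236), the wide socket at (407,320), the deep socket at (491,305), the tin at (444,277) and the filter at (342,185). The smaller ratchet at (468,195) and the purple one at (556,285) are decoys. Next I'll fly over the modules so the wrist camera can see them closely.

```bash
cat >> h.py <<'E'
from scipy.spatial.transform import Rotation as Ro
def go(p,yaw=None,n=None):
    """tool y axis direction yaw (deg, world); shortest turn mod 180 unless n given"""
    s=env.read_state(); R=np.array(s["tcp_rot"]); e=np.array(s["ee_pos"])
    d=R.T@(np.array(p,float)-e)
    # desired rotation: z down, y at yaw
    out=[]
    yw=np.degrees(np.arctan2(R[1,1],R[0,1])) if yaw is None else yaw
    for k in ((0,) if yaw is None else (0,180)):
        a=np.radians(yw+k); y=np.array([np.cos(a),np.sin(a),0]); z=np.array([0,0,-1.]); x=np.cross(y,z)
        D=np.stack([x,y,z],1); out.append(Ro.from_matrix(R.T@D).as_rotvec(degrees=True))
    print("delta",np.round(d,1),"twist",[np.round(o,1).tolist() for o in out],"j7",round(s["joints"][6],2),"clk",round(s["clock"],2))
E
python3 - <<'E'
from h import *
go([470,235,420],None)
f=np.load("top.npy",allow_pickle=True).item()
P=cloud(f)
for n in ["ratchet_mid","wrench_mid"]:
    pass
im=f["pixels"].astype(int)
tgt={"ratchet":(624,-351),"wrench":(623,-107),"wide":(423,-131),"deep":(441,-334),"tin":(525,-234),"filter":(760,45)}
for n,(x,y) in tgt.items():
    m=(np.hypot(P[...,0]-x,P[...,1]-y)<105)&(P[...,2]>4)&(P[...,2]<120)
    _,l,st,c=cv2.connectedComponentsWithStats(m.astype(np.uint8))
    for i in range(1,len(st)):
        if st[i,4]>15:
            q=P[l==i]; r=cv2.minAreaRect(q[:,:2].astype(np.float32)); print(n,st[i,4],np.round(q.mean(0),0),np.round(r[0],0),np.round(r[1],0),round(r[2],1),"zmax",round(np.percentile(q[:,2],95)))
E
```

```text
delta [-361.  -243.2 -180.4] twist [[0.0, -0.0, 0.0]] j7 -0.08 clk 0.6
ratchet 320 [ 629. -355.   18.] [ 634. -361.] [152.  40.] 87.1 zmax 28
wrench 279 [ 627. -119.   10.] [ 634. -128.] [ 47. 158.] 11.5 zmax 17
wide 212 [ 425. -127.   52.] [ 429. -129.] [56. 55.] 32.1 zmax 66
wide 59 [ 373. -203.   16.] [ 373. -203.] [27. 30.] 50.2 zmax 29
wide 60 [ 345. -158.   16.] [ 348. -158.] [33. 25.] 38.4 zmax 30
deep 19 [ 516. -326.    6.] [ 518. -326.] [10. 27.] 80.6 zmax 8
deep 113 [ 441. -339.   61.] [ 449. -348.] [29. 48.] 48.0 zmax 84
tin 134 [ 531. -235.   24.] [ 536. -235.] [36. 50.] 81.9 zmax 32
tin 19 [ 516. -326.    6.] [ 518. -326.] [10. 27.] 80.6 zmax 8
filter 483 [789.  -0.  67.] [815.   4.] [115.  79.] 22.2 zmax 90
```

Call:
jog_arm(
  delta_pos=[
    [-45,-30,-22],
    [-90,-60,-45],
    [-135,-90,-68],
    [-180,-120,-90],
    [-225,-150,-112],
  ],
  twist=[
    [0,0,0],
    [0,0,0],
    [0,0,0],
    [0,0,0],
    [0,0,0],
  ],
)

```text
clock: 1.23
ee_pos: [375.1, 367.5, 352.7]
tcp_rot: [[-0.939, 0.343, 0.0], [0.343, 0.939, 0.001], [-0.0, 0.001, -1.0]]
contact_force: [0.4, 0.2, -0.1]
finger_gap: 88.0
grasp_force: 0.0
```

Call:
jog_arm(
  delta_pos=[
    [-45,-31,-22],
    [-90,-62,-45],
    [-136,-93,-68],
    [-136,-93,-68],
    [-136,-93,-68],
  ],
  twist=[
    [0,0,0],
    [0,0,0],
    [0,0,0],
    [0,0,0],
    [0,0,0],
  ],
)

```text
clock: 1.85
ee_pos: [469.6, 235.7, 419.4]
tcp_rot: [[-0.94, 0.343, -0.001], [0.343, 0.94, 0.001], [0.001, 0.0, -1.0]]
contact_force: [0.0, 0.1, 0.2]
finger_gap: 88.0
grasp_force: 0.0
```

```bash
python3 - <<'E'
from h import *
f=env.grab_frame("wrist"); np.save("w1.npy",f,allow_pickle=True); save(f,"w1.png",s=1.25)
print(np.round(env.read_state()["ee_pos"],1), f["mtx"][0][0], -f["R"].T@f["t"])
go([530,-230,420],0)
E
```

```text
[469.1 236.3 419.1] 322.1493855357008 [402.31682969 260.38158596 563.97167655]
delta [-216.2 -417.6   -1.1] twist [[-0.1, -0.0, 70.1], [0.0, -0.1, -109.9]] j7 0.7 clk 1.9
```

View pics/w1.png

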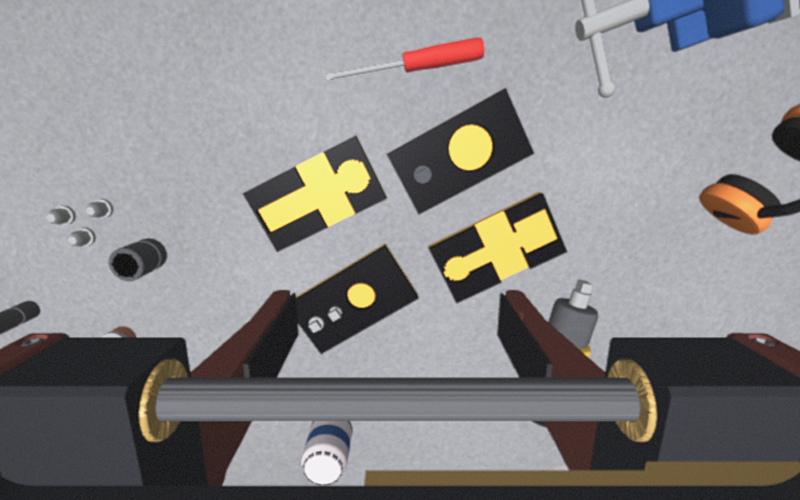

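The wrist view (1.25x) shows all four modules: ratchet at (315,193), wide well at (470,147), wrench at (497,247) and deep well at (361,295). Now I'll fit each one.

```bash
cat > mod.py <<'E'
from h import *
f=np.load("w1.npy",allow_pickle=True).item()
P=cloud(f); hsv=cv2.cvtColor(f["pixels"],cv2.COLOR_RGB2HSV)
yel=(hsv[...,1]>110)&(hsv[...,2]>150)&(abs(hsv[...,0].astype(int)-25)<8)
dark=hsv[...,2]<75
print("table z",np.median(P[80:120,150:180,2]))
for n,(u,v) in dict(ratchet=(315,193),wide=(460,150),wrench=(497,247),deep=(357,298)).items():
    c=world(f,u/1.25,v/1.25)
    m=(yel|dark)&(np.hypot(P[...,0]-c[0],P[...,1]-c[1])<105)&(P[...,2]<45)
    _,l,st,_=cv2.connectedComponentsWithStats(m.astype(np.uint8))
    i=1+np.argmax([ (s[4]) for s in st[1:]]); m=l==i
    vv,uu=np.nonzero(m); Q=np.array([world(f,a,b,20)[:2] for a,b in zip(uu,vv)],np.float32)
    r=cv2.minAreaRect(Q); bx=cv2.boxPoints(r); w=max(r[1])
    e=bx[1]-bx[0] if np.linalg.norm(bx[1]-bx[0])>np.linalg.norm(bx[2]-bx[1]) else bx[2]-bx[1]
    e=e/np.linalg.norm(e); e=e*np.sign(e[1])
    vv,uu=np.nonzero(yel&(l==i)); Y=np.array([world(f,a,b,15)[:2] for a,b in zip(uu,vv)],np.float32)
    print(n,"mid",np.round(r[0],1),"size",np.round(r[1],1),"hd",round(np.degrees(np.arctan2(e[1],e[0])),1),"ztop",round(np.median(P[m&dark][:,2]),1),"yel c",np.round(Y.mean(0),1),"r",round((cv2.minEnclosingCircle(Y)[1]),1),"bbox",uu.min(),uu.max(),vv.min(),vv.max())
    if n in("ratchet","wrench"): print("  point",np.round(np.array(r[0])+e*(16 if n=="ratchet" else 9),1)); ex=np.array([-e[1],e[0]])
    if n in("ratchet","wrench"):
        d=(Y-np.array(r[0])); a=d@e; b=d@ex; k=abs(b)>34; print("  trough along",round(np.percentile(a[k],3),1),round(np.percentile(a[k],97),1)," across mean of body",round(b[abs(a-0)>50].mean(),1))
E
python3 mod.py
```

```text
table z -0.7315207844784386
ratchet mid [431.6 131.8] size [ 88.8 170.4] hd 95.9 ztop 19.4 yel c [430.6 136.6] r 80.2 bbox 207 295 122 184
  point [429.9 147.7]
  trough along -5.1 35.8  across mean of body 0.4
wide mid [446.1 332.9] size [ 89.6 169.3] hd 98.4 ztop 19.7 yel c [443.4 348.3] r 29.2 bbox 359 393 100 135
wrench mid [587.4 342.4] size [ 94.6 169.2] hd 97.0 ztop 19.6 yel c [586.8 352.6] r 83.2 bbox 355 445 168 223
  point [586.3 351.3]
  trough along -12.9 28.4  across mean of body -2.3
deep mid [590.7 121.5] size [ 92.2 172.1] hd 101.7 ztop 19.4 yel c [588.6 136.7] r 20.5 bbox 278 299 227 245
```

Call:
jog_arm(
  delta_pos=[
    [-27,-52,0],
    [-54,-104,0],
    [-81,-156,0],
    [-108,-208,0],
    [-135,-260,0],
  ],
  twist=[
    [0,0,10],
    [0,0,20],
    [0,0,30],
    [0,0,40],
    [0,0,50],
  ],
)

```text
clock: 2.52
ee_pos: [507.6, -55.1, 419.1]
tcp_rot: [[-0.339, 0.941, -0.001], [0.941, 0.339, 0.001], [0.001, -0.0, -1.0]]
contact_force: [0.3, 0.3, -0.2]
finger_gap: 87.7
grasp_force: 0.0
```

```bash
python3 -c "
from h import *
go([530,-215,420],0)"
```

```text
delta [-158.   -33.2   -1. ] twist [[-0.0, -0.0, 19.8], [0.1, -0.0, -160.2]] j7 0.42 clk 2.52
```

Call:
jog_arm(
  delta_pos=[
    [-52,-11,0],
    [-104,-22,0],
    [-158,-33,0],
    [-158,-33,0],
    [-158,-33,0],
  ],
  twist=[
    [0,0,10],
    [0,0,20],
    [0,0,20],
    [0,0,20],
    [0,0,20],
  ],
)

```text
clock: 3.15
ee_pos: [531.2, -213.2, 418.7]
tcp_rot: [[-0.001, 1.0, -0.001], [1.0, 0.001, 0.001], [0.001, -0.001, -1.0]]
contact_force: [-1.0, 0.4, 0.6]
finger_gap: 87.8
grasp_force: 0.0
```

```bash
python3 - <<'E'
from h import *
f=env.grab_frame("wrist"); np.save("w2.npy",f,allow_pickle=True); save(f,"w2.png",s=1.25)
s=env.read_state(); print(np.round(s["ee_pos"],1),np.round(s["tcp_rot"],3).tolist(), -f["R"].T@f["t"])
for n in "ratchet_mid wrench_mid socket_wide_mid socket_deep_mid tin_mid filter_mid".split():
    print(n,[(np.round(d["location"]).astype(int).tolist(),round(d["conf"],2)) for d in env.look_for(f,n)])
E
```

```text
[ 531.3 -212.8  419. ] [[-0.002, 1.0, -0.001], [1.0, 0.002, 0.001], [0.001, -0.001, -1.0]] [ 532.61272289 -140.61563764  563.36094559]
ratchet_mid [([438, -477, 21], 0.77), ([744, -323, 11], 0.67), ([628, -352, 20], 0.58)]
wrench_mid [([628, -103, 11], 0.97)]
socket_wide_mid [([434, -128, 60], 0.85)]
socket_deep_mid [([447, -334, 69], 0.92)]
tin_mid [([530, -235, 29], 0.74)]
filter_mid [([780, -18, 74], 0.76), ([530, -235, 28], 0.63)]
```

View pics/w2.png

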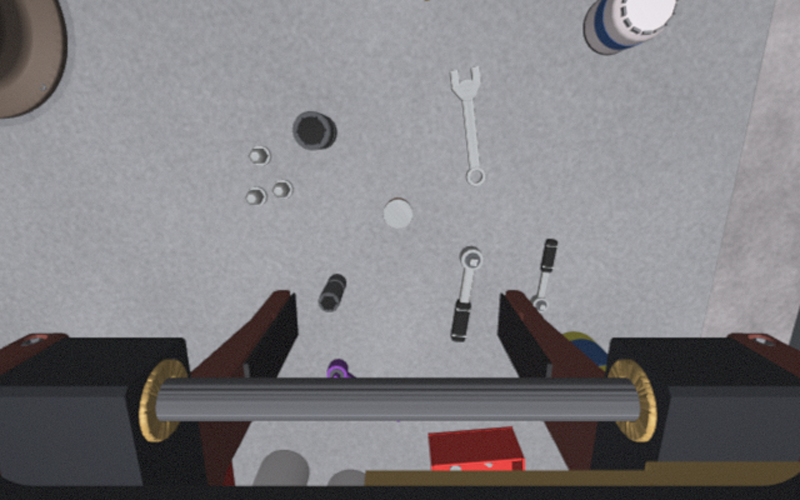

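The wrist view (1.25x) shows the ratchet with its head at (471,258) and grip end at (459,340). The wrench jaw is at (465,82) and its ring at (475,177). The wide socket is at (312,131), the deep socket at (333,292) and the tin at (398,213). I'll fit poses from these.

```bash
cat > tools.py <<'E'
from h import *
f=np.load("w2.npy",allow_pickle=True).item()
P=cloud(f); print("table",np.median(P[120:150,240:300,2]),P[120:150,240:300,2].std())
im=f["pixels"].astype(int)
for n,(u,v),h in (("ratchet",(466,290),75),("wrench",(470,130),75),("wide",(312,131),30),("deep",(333,292),45),("tin",(398,213),20)):
    c=(u/1.25,v/1.25); 
    mm=np.zeros((400,640),bool); H=int(h/1.25)+2; W=int(28/1.25)
    if n in("wide",): W=H
    mm[max(0,int(c[1])-H if n!="ratchet" else int(c[1])-38):int(c[1])+(H if n!="ratchet" else 45),int(c[0])-W:int(c[0])+W]=1
    m=mm&(P[...,2]>4)&(P[...,2]<100)
    _,l,st,_=cv2.connectedComponentsWithStats(m.astype(np.uint8)); i=1+np.argmax(st[1:,4]); q=P[l==i]
    r=cv2.minAreaRect(q[:,:2].astype(np.float32))
    print(n,len(q),"mean",np.round(q.mean(0),1),"rect",np.round(r[0],1),np.round(r[1],1),round(r[2],1),"z95",round(np.percentile(q[:,2],95),1))
    if n in("wide","deep","tin"):
        zt={"wide":60,"deep":80,"tin":26}[n]; t=q[q[:,2]>zt-8]; cc,rr=cv2.minEnclosingCircle(t[:,:2].astype(np.float32)); print("  top",len(t),np.round(cc,1),round(rr,1),np.round(t.mean(0),1))
    else:
        # profile: centre of width along y
        y=q[:,1]
        for a in np.arange(y.min(),y.max(),12):
            k=(y>=a)&(y<a+12); print("  y",round(a+6),"x",round(q[k,0].min()),round(q[k,0].max()),"med",round(np.median(q[k,0]),1),"z",round(np.median(q[k,2])))
        print("  ylim",y.min(),y.max())
E
python3 tools.py
```

```text
table -0.4513820910781492 39.865104986243864
ratchet 917 mean [ 629.2 -353.1   17.9] rect [ 627.6 -358.2] [147.3  30.7] 81.6 z95 24.1
  y -425 x 612 634 med 622.4 z 17
  y -413 x 612 635 med 622.0 z 17
  y -401 x 614 637 med 623.5 z 17
  y -389 x 615 638 med 625.0 z 18
  y -377 x 617 639 med 626.1 z 17
  y -365 x 618 638 med 627.4 z 16
  y -353 x 623 638 med 628.8 z 16
  y -341 x 624 640 med 631.5 z 16
  y -329 x 626 640 med 632.6 z 17
  y -317 x 625 646 med 633.4 z 19
  y -305 x 621 652 med 632.8 z 22
  y -293 x 621 650 med 633.8 z 22
  y -281 x 630 641 med 635.1 z 17
  ylim -431.4186643448523 -285.3096081933839
wrench 1034 mean [ 625.2 -112.2    9.9] rect [ 627.9 -125.3] [ 37.  149.3] 9.3 z95 11.9
  y -193 x 626 649 med 638.4 z 10
  y -181 x 626 649 med 636.6 z 10
  y -169 x 627 642 med 634.6 z 9
  y -157 x 625 640 med 632.5 z 9
  y -145 x 623 637 med 630.2 z 9
  y -133 x 621 637 med 627.9 z 9
  y -121 x 619 634 med 626.4 z 9
  y -109 x 617 632 med 624.8 z 9
  y -97 x 615 630 med 622.9 z 10
  y -85 x 603 633 med 619.0 z 11
  y -73 x 600 638 med 618.5 z 11
  y -61 x 599 636 med 619.5 z 10
  y -49 x 603 635 med 628.5 z 11
  ylim -198.53766760373642 -49.77928310653129
wide 882 mean [ 430.8 -129.3   55.5] rect [ 428.  -129.3] [44.9 44.7] 0.1 z95 61.2
  top 765 [ 427.6 -129.4] 22.9 [ 428.4 -129.1   59.6]
deep 463 mean [ 444.7 -336.7   59.3] rect [ 442.7 -341.4] [26.7 26.4] 42.6 z95 80.6
  top 235 [ 442.5 -341.7] 13.8 [ 443.1 -340.7   78.9]
tin 442 mean [ 532.  -234.8   25.2] rect [ 531.6 -235.4] [39.  38.8] 2.0 z95 27.1
  top 434 [ 531.8 -235.7] 20.0 [ 532.  -235.1   25.5]
```

```bash
python3 -c "
from h import *
go([630.3,-342.2,90],-8.4)"
```

```text
delta [-128.2   99.2  329.8] twist [[0.0, -0.0, 8.4], [0.0, 0.0, -171.6]] j7 0.46 clk 3.5
```

Call:
jog_arm(
  delta_pos=[
    [-21,16,50],
    [-43,33,100],
    [-64,50,155],
    [-86,66,210],
    [-108,83,265],
  ],
  twist=[
    [0,0,2],
    [0,0,4],
    [0,0,6],
    [0,0,8.4],
    [0,0,8.4],
  ],
  hand=60,
)

```text
clock: 4.12
ee_pos: [614.5, -323.2, 153.0]
tcp_rot: [[0.146, 0.989, 0.001], [0.989, -0.146, 0.0], [0.0, 0.001, -1.0]]
contact_force: [1.6, 0.4, 1.0]
finger_gap: 60.2
grasp_force: 0.0
```

Call:
jog_arm(
  delta_pos=[
    [-17.5,18.9,65],
    [-17.5,18.9,65],
    [-17.5,18.9,65],
  ],
  twist=[
    [0,0,0],
    [0,0,0],
    [0,0,0],
  ],
)

```text
clock: 4.5
ee_pos: [629.9, -343.3, 90.5]
tcp_rot: [[0.147, 0.989, 0.0], [0.989, -0.147, -0.0], [-0.0, 0.0, -1.0]]
contact_force: [-0.5, -0.3, 1.3]
finger_gap: 60.0
grasp_force: 0.0
```

```bash
python3 -c "
from h import *
go([630.3,-342.2,19],-8.4)
f=env.grab_frame('wrist'); save(f,'w3.png'); np.save('w3.npy',f,allow_pickle=True)"
```

```text
delta [ 1.2  0.2 71.5] twist [[0.0, 0.0, -0.0], [0.0, -0.0, 180.0]] j7 0.64 clk 4.5
```

View pics/w3.png

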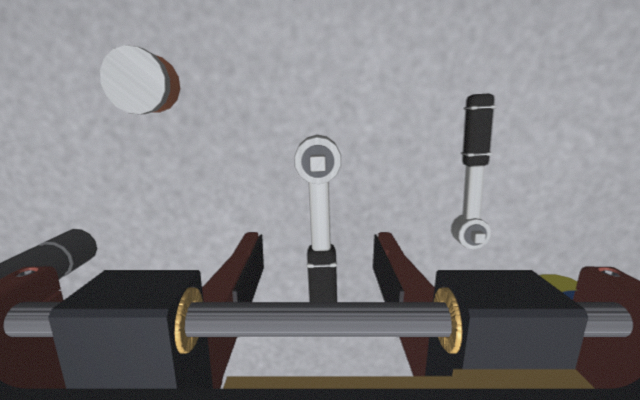

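The ratchet is centred between the fingers: head at (318,160), neck down column 320 and aligned with the tool. Going down to grip.

Call:
jog_arm(
  delta_pos=[
    [0.5,0,40],
    [1,0,66],
    [1,0,71],
    [1,0,71],
  ],
  twist=[
    [0,0,0],
    [0,0,0],
    [0,0,0],
    [0,0,0],
  ],
)

```text
clock: 5.05
ee_pos: [631.0, -342.5, 21.1]
tcp_rot: [[0.146, 0.989, 0.003], [0.989, -0.146, -0.001], [-0.001, 0.003, -1.0]]
contact_force: [0.0, -0.2, 0.6]
finger_gap: 59.8
grasp_force: 0.0
```

Call:
jog_arm(
  delta_pos=[
    [0,0,0],
    [0,0,0],
    [0,0,0],
    [0,0,0],
    [0,0,0],
  ],
  twist=[
    [0,0,0],
    [0,0,0],
    [0,0,0],
    [0,0,0],
    [0,0,0],
  ],
  hand=5,
)

```text
clock: 5.68
ee_pos: [630.1, -342.4, 18.7]
tcp_rot: [[0.147, 0.989, 0.0], [0.989, -0.147, -0.0], [-0.0, 0.0, -1.0]]
contact_force: [-1.8, -0.6, -0.7]
finger_gap: 13.7
grasp_force: 30.3
```

Call:
jog_arm(
  delta_pos=[
    [0,0,-55],
    [0,0,-110],
    [25,-15,-155],
    [75,-45,-165],
    [126,-75,-165],
  ],
  twist=[
    [0,0,0],
    [0,0,0],
    [0,0,-3],
    [0,0,-7],
    [0,0,-10],
  ],
)

```text
clock: 6.3
ee_pos: [573.6, -205.7, 184.3]
tcp_rot: [[-0.028, 1.0, 0.001], [1.0, 0.028, -0.0], [-0.0, 0.001, -1.0]]
contact_force: [0.1, 0.9, -2.7]
finger_gap: 13.5
grasp_force: 30.0
```

Call:
jog_arm(
  delta_pos=[
    [59,-24,0],
    [118,-48,0],
    [177,-72,0],
    [236,-96,0],
    [290,-118,0],
  ],
  twist=[
    [0,0,-1],
    [0,0,-2],
    [0,0,-3],
    [0,0,-5],
    [0,0,-5.5],
  ],
)

```text
clock: 6.92
ee_pos: [447.2, 81.1, 183.6]
tcp_rot: [[-0.123, 0.992, -0.0], [0.992, 0.123, 0.0], [0.0, -0.0, -1.0]]
contact_force: [0.7, 1.0, -3.1]
finger_gap: 13.4
grasp_force: 30.0
```

```bash
python3 -c "
from h import *
go([430,147.7,110],7)
s=env.read_state();print(s['ee_pos'],s['finger_gap'],s['grasp_force'])"
```

```text
delta [68.2 -8.9 73.6] twist [[-0.0, -0.0, 0.1], [0.0, -0.0, -179.9]] j7 -0.01 clk 6.92
[447.23809943  81.08726834 183.56409597] 13.366157323217438 29.953623712062836
```

Call:
jog_arm(
  delta_pos=[
    [35,-5,20],
    [68,-9,50],
    [68,-9,73],
    [68,-9,73],
    [68,-9,73],
  ],
  twist=[
    [0,0,0],
    [0,0,0],
    [0,0,0],
    [0,0,0],
    [0,0,0],
  ],
)

```text
clock: 7.55
ee_pos: [431.8, 145.3, 111.3]
tcp_rot: [[-0.122, 0.993, 0.0], [0.993, 0.122, -0.0], [-0.0, 0.0, -1.0]]
contact_force: [-0.1, -0.5, -1.9]
finger_gap: 13.7
grasp_force: 30.0
```

```bash
cat > outl.py <<'E'
import sys
from h import *
# project expected tool outline (home) and gripped tool outline on the wrist picture
kind,px,py,hd=sys.argv[1],*map(float,sys.argv[2:5])
f=env.grab_frame("wrist"); im=f["pixels"][...,::-1].copy()
def pr(X):
    c=f["R"]@np.array(X)+f["t"]; p=f["mtx"]@c; return tuple(np.round(p[:2]/p[2]).astype(int).tolist())
h=np.radians(hd); e=np.array([np.cos(h),np.sin(h)]); g=np.array([-e[1],e[0]]); o=np.array([px,py])
L=(16,80) if kind=="r" else (9,86)
c=o-e*L[0]
q=[pr([*(c+a*e*86+b*g*46),20]) for a,b in((1,1),(1,-1),(-1,-1),(-1,1))]
cv2.polylines(im,[np.array(q)],True,(0,255,0),1)
for s in(-23,23): cv2.line(im,pr([*(o+s*e+46*g),20]),pr([*(o+s*e-46*g),20]),(255,0,255),1)
cv2.line(im,pr([*(o-90*e),20]),pr([*(o+70*e),20]),(0,0,255),1)
cv2.imwrite("pics/"+sys.argv[5],im)
s=env.read_state(); print(np.round(s["ee_pos"],1),s["finger_gap"]); 
E
python3 outl.py r 430 147.7 97 p1.png
```

```text
[432.  145.5 111.5] 13.935173798149131
```

View pics/p1.png

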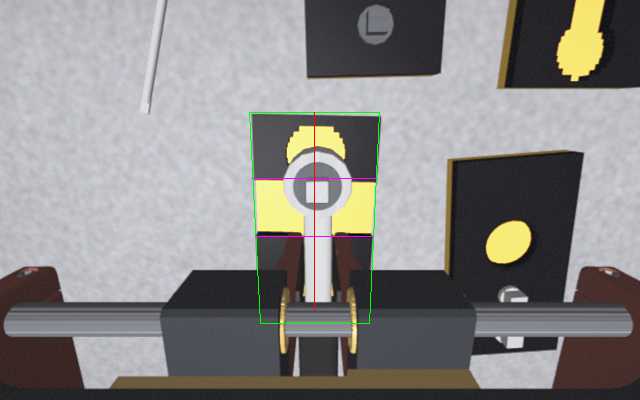

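The predicted outline matches the module within about a pixel: corners (250,113)–(369,323), trough edges at rows 180 and 236. Lowering into the cut-out.

```bash
python3 -c "
from h import *
go([430,147.7,29.3],7)"
```

```text
delta [ 2.4 -1.8 82.2] twist [[0.1, -0.0, -0.0], [-0.0, -0.1, 180.0]] j7 -0.07 clk 7.6
```

Call:
jog_arm(
  delta_pos=[
    [2.4,-1.8,30],
    [2.4,-1.8,55],
    [2.4,-1.8,72],
    [2.4,-1.8,82],
    [2.4,-1.8,82],
  ],
  twist=[
    [0,0,0],
    [0,0,0],
    [0,0,0],
    [0,0,0],
    [0,0,0],
  ],
)

```text
clock: 8.22
ee_pos: [429.8, 147.9, 29.0]
tcp_rot: [[-0.122, 0.993, 0.001], [0.993, 0.122, 0.0], [0.0, 0.001, -1.0]]
contact_force: [-0.1, -0.3, -3.0]
finger_gap: 13.9
grasp_force: 30.0
```

Call:
jog_arm(
  delta_pos=[
    [0,0,0],
    [0,0,0],
  ],
  twist=[
    [0,0,0],
    [0,0,0],
  ],
)

```text
clock: 8.48
ee_pos: [429.6, 148.2, 29.1]
tcp_rot: [[-0.123, 0.992, 0.001], [0.992, 0.123, 0.001], [0.0, 0.001, -1.0]]
contact_force: [0.2, -0.9, -3.9]
finger_gap: 13.7
grasp_force: 30.0
```

Call:
jog_arm(
  delta_pos=[
    [0,0,0],
    [0,0,0],
    [0,0,0],
    [0,0,-30],
    [0,0,-90],
  ],
  twist=[
    [0,0,0],
    [0,0,0],
    [0,0,0],
    [0,0,0],
    [0,0,0],
  ],
  hand=55,
)

```text
clock: 9.1
ee_pos: [428.0, 147.4, 118.3]
tcp_rot: [[-0.123, 0.992, -0.004], [0.992, 0.123, -0.003], [-0.003, -0.004, -1.0]]
contact_force: [1.4, 0.6, 0.7]
finger_gap: 54.8
grasp_force: 0.0
```

Call:
jog_arm(
  delta_pos=[
    [0,0,-60],
    [-50,30,-80],
    [-100,58,-80],
    [-120,70,-80],
    [-120,70,-80],
  ],
  twist=[
    [0,0,0],
    [0,0,0],
    [0,0,0],
    [0,0,0],
    [0,0,0],
  ],
)

```text
clock: 9.72
ee_pos: [514.0, 35.8, 198.6]
tcp_rot: [[-0.119, 0.993, 0.0], [0.993, 0.119, -0.001], [-0.001, 0.0, -1.0]]
contact_force: [0.0, 0.7, -0.0]
finger_gap: 55.0
grasp_force: 0.0
```

```bash
python3 -c "
from h import *
f=env.grab_frame('wrist'); save(f,'p2.png')
go([626.2,-116.4,90],9.3)"
```

```text
delta [-166.1   93.6  108.4] twist [[-0.0, 0.0, -2.3], [0.0, 0.1, 177.7]] j7 0.17 clk 9.78
```

View pics/p2.png

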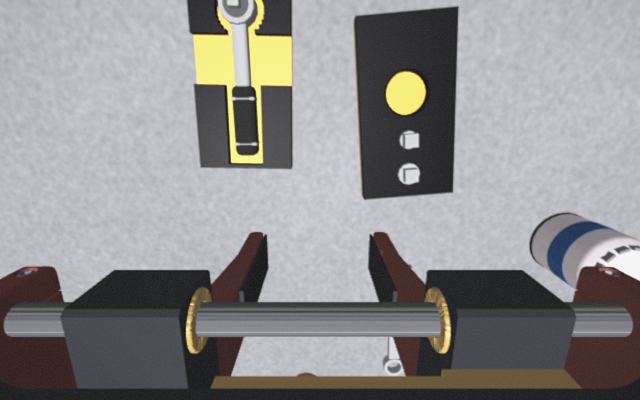

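The ratchet lies in its cut-out, head at (240,8) and grip at (245,120), centred in the channel. On to the wrench.

Call:
jog_arm(
  delta_pos=[
    [-45,25,20],
    [-90,50,50],
    [-135,75,80],
    [-166,93.5,108],
    [-166,93.5,108],
  ],
  twist=[
    [0,0,-1],
    [0,0,-2],
    [0,0,-2.3],
    [0,0,-2.3],
    [0,0,-2.3],
  ],
)

```text
clock: 10.4
ee_pos: [625.4, -116.6, 87.8]
tcp_rot: [[-0.161, 0.987, -0.005], [0.987, 0.161, -0.001], [0.0, -0.005, -1.0]]
contact_force: [-0.2, 0.0, 0.3]
finger_gap: 55.2
grasp_force: 0.0
```

```bash
python3 - <<'E'
from h import *
f=env.grab_frame("wrist"); P=cloud(f)
m=(P[...,2]>4)&(P[...,2]<16)&(abs(P[...,0]-625)<30)&(abs(P[...,1]+95)<60)
for y in range(-130,-40,10):
    k=m&(abs(P[...,1]-y)<5); 
    if k.sum()>10: print(y,k.sum(),P[k][:,0].min().round(1),P[k][:,0].max().round(1))
print("jaw tip",P[m][:,1].max())
go([626.2,-116.4,18.5],9.3)
E
```

```text
-130 244 621.3 636.3
-120 247 619.8 634.6
-110 256 618.2 633.0
-100 279 616.6 631.9
-90 308 610.9 631.4
-80 589 601.0 635.9
-70 778 600.3 638.4
-60 471 598.9 636.8
-50 141 599.5 634.9
jaw tip -49.48668544358919
delta [-1.5  0.6 70.7] twist [[-0.2, -0.1, 0.0], [0.1, -0.3, -180.0]] j7 0.62 clk 10.45
```

Call:
jog_arm(
  delta_pos=[
    [-1,0.6,40],
    [-1,0.6,62],
    [-1,0.6,70],
    [-1,0.6,70],
  ],
  twist=[
    [0,0,0],
    [0,0,0],
    [0,0,0],
    [0,0,0],
  ],
)

```text
clock: 10.95
ee_pos: [627.5, -116.0, 21.0]
tcp_rot: [[-0.163, 0.987, 0.0], [0.987, 0.163, 0.0], [0.0, 0.0, -1.0]]
contact_force: [0.4, -0.6, -0.1]
finger_gap: 55.0
grasp_force: 0.0
```

Call:
jog_arm(
  delta_pos=[
    [0,0,0],
    [0,0,0],
    [0,0,0],
    [0,0,0],
    [0,0,0],
  ],
  twist=[
    [0,0,0],
    [0,0,0],
    [0,0,0],
    [0,0,0],
    [0,0,0],
  ],
  hand=5,
)

```text
clock: 11.58
ee_pos: [627.2, -116.7, 20.7]
tcp_rot: [[-0.163, 0.987, -0.0], [0.987, 0.163, 0.0], [0.0, -0.0, -1.0]]
contact_force: [-1.7, 0.7, 1.6]
finger_gap: 13.7
grasp_force: 30.0
```

Call:
jog_arm(
  delta_pos=[
    [0,0,-40],
    [0,0,-90],
    [30,2,-130],
    [80,6,-140],
    [135,10,-140],
  ],
  twist=[
    [0,0,0],
    [0,0,0],
    [0,0,0],
    [0,0,1],
    [0,0,2.3],
  ],
)

```text
clock: 12.2
ee_pos: [615.7, 18.9, 161.9]
tcp_rot: [[-0.121, 0.993, 0.002], [0.993, 0.121, 0.0], [0.0, 0.002, -1.0]]
contact_force: [1.6, 0.8, -1.2]
finger_gap: 13.6
grasp_force: 30.0
```

Call:
jog_arm(
  delta_pos=[
    [58,7,0],
    [118,13,0],
    [178,20,0],
    [238,27,0],
    [298,34,0],
  ],
  twist=[
    [0,0,0],
    [0,0,0],
    [0,0,0],
    [0,0,0],
    [0,0,0],
  ],
)

```text
clock: 12.82
ee_pos: [612.0, 320.1, 160.4]
tcp_rot: [[-0.123, 0.992, -0.0], [0.992, 0.123, -0.0], [-0.0, -0.0, -1.0]]
contact_force: [1.1, -0.4, -1.9]
finger_gap: 13.7
grasp_force: 30.0
```

```bash
python3 -c "
from h import *
go([587.5,350.5,100],7)
s=env.read_state();print(s['ee_pos'],s['finger_gap'],s['grasp_force'])"
```

```text
delta [ 33.2 -20.5  60.4] twist [[-0.0, 0.0, 0.1], [-0.0, -0.0, -179.9]] j7 -0.13 clk 12.82
[611.97050256 320.08340699 160.40530276] 13.744164628374687 29.99648630619049
```

Call:
jog_arm(
  delta_pos=[
    [18,-11,20],
    [33,-20.5,40],
    [33,-20.5,60],
    [33,-20.5,60],
    [33,-20.5,60],
  ],
  twist=[
    [0,0,0],
    [0,0,0],
    [0,0,0],
    [0,0,0],
    [0,0,0],
  ],
)

```text
clock: 13.45
ee_pos: [589.2, 347.1, 101.2]
tcp_rot: [[-0.121, 0.993, 0.001], [0.993, 0.121, -0.0], [-0.0, 0.001, -1.0]]
contact_force: [0.2, -0.2, -2.3]
finger_gap: 13.7
grasp_force: 30.0
```

```bash
python3 outl.py w 587.5 350.5 97 p3.png; python3 -c "
from h import *
go([587.5,350.5,31],7)"
```

```text
[589.4 347.3 101.6] 13.80278148025765
delta [ 3.4 -1.6 70.6] twist [[0.1, -0.0, -0.0], [-0.0, -0.1, 180.0]] j7 -0.15 clk 13.5
```

View pics/p3.png

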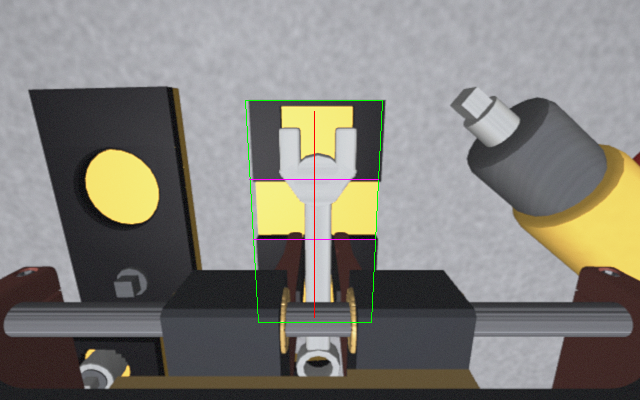

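The wrench is gripped jaw-first: jaw at (317,150), and the cut-out's square end spans columns 281–352 (centre about 316). The sideways correction is about 1 mm. Lowering.

Call:
jog_arm(
  delta_pos=[
    [3.3,-0.9,30],
    [3.3,-0.9,52],
    [3.3,-0.9,65],
    [3.3,-0.9,70.5],
    [3.3,-0.9,70.5],
  ],
  twist=[
    [0,0,0],
    [0,0,0],
    [0,0,0],
    [0,0,0],
    [0,0,0],
  ],
)

```text
clock: 14.12
ee_pos: [587.4, 351.4, 30.9]
tcp_rot: [[-0.122, 0.992, 0.001], [0.992, 0.122, 0.0], [0.0, 0.001, -1.0]]
contact_force: [-0.5, 0.2, -2.1]
finger_gap: 13.4
grasp_force: 30.0
```

Call:
jog_arm(
  delta_pos=[
    [0,0,0],
    [0,0,0],
  ],
  twist=[
    [0,0,0],
    [0,0,0],
  ],
)

```text
clock: 14.38
ee_pos: [587.4, 351.5, 30.8]
tcp_rot: [[-0.123, 0.992, 0.001], [0.992, 0.123, 0.0], [0.0, 0.001, -1.0]]
contact_force: [0.1, -0.6, 2.4]
finger_gap: 13.4
grasp_force: 30.0
```

Call:
jog_arm(
  delta_pos=[
    [0,0,0],
    [0,0,0],
    [0,0,0],
    [0,0,-30],
    [0,0,-90],
  ],
  twist=[
    [0,0,0],
    [0,0,0],
    [0,0,0],
    [0,0,0],
    [0,0,0],
  ],
  hand=55,
)

```text
clock: 15.0
ee_pos: [585.0, 351.0, 118.5]
tcp_rot: [[-0.123, 0.992, -0.004], [0.992, 0.123, -0.003], [-0.003, -0.005, -1.0]]
contact_force: [0.4, 0.7, 0.2]
finger_gap: 54.4
grasp_force: 0.0
```

Call:
jog_arm(
  delta_pos=[
    [0,0,-60],
    [-45,-22,-90],
    [-100,-48,-90],
    [-150,-72,-90],
    [-150,-72,-90],
  ],
  twist=[
    [0,0,0],
    [0,0,0],
    [0,0,0],
    [0,0,0],
    [0,0,0],
  ],
  hand=80,
)

```text
clock: 15.62
ee_pos: [533.1, 189.2, 211.0]
tcp_rot: [[-0.117, 0.993, -0.0], [0.993, 0.117, 0.0], [0.0, 0.0, -1.0]]
contact_force: [1.0, 0.1, 0.0]
finger_gap: 80.0
grasp_force: 0.0
```

```bash
python3 -c "
from h import *
f=env.grab_frame('wrist'); save(f,'p4.png'); np.save('p4.npy',f,allow_pickle=True)
go([428,-129.3,150],7)"
```

```text
delta [-306.7 -143.4   60.4] twist [[0.0, -0.1, -0.1], [-0.1, -0.1, 179.9]] j7 -0.05 clk 15.68
```

View pics/p4.png

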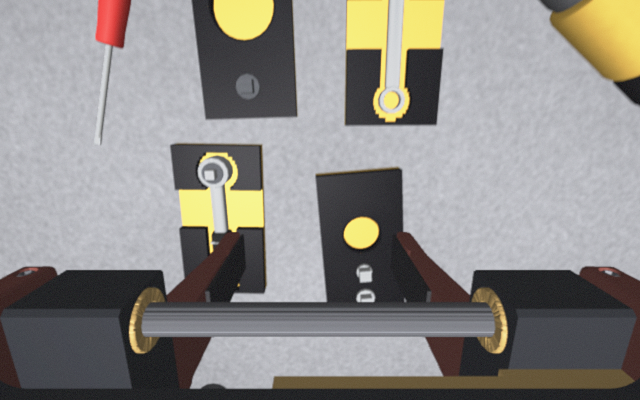

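The wrench's ring sits centred in its round end at (391,100), and the ratchet is still home. Next is the wide socket.

Call:
jog_arm(
  delta_pos=[
    [-55,-25,0],
    [-110,-51,0],
    [-165,-77,10],
    [-220,-103,30],
    [-270,-127,50],
  ],
  twist=[
    [0,0,0],
    [0,0,0],
    [0,0,0],
    [0,0,0],
    [0,0,0],
  ],
)

```text
clock: 16.3
ee_pos: [441.6, -90.2, 160.1]
tcp_rot: [[-0.125, 0.992, 0.002], [0.992, 0.125, 0.0], [-0.0, 0.002, -1.0]]
contact_force: [-0.4, 0.5, -0.7]
finger_gap: 79.8
grasp_force: 0.0
```

Call:
jog_arm(
  delta_pos=[
    [-35,-16,10],
    [-35,-16,10],
    [-35,-16,10],
  ],
  twist=[
    [0,0,0],
    [0,0,0],
    [0,0,0],
  ],
)

```text
clock: 16.68
ee_pos: [430.5, -125.4, 150.2]
tcp_rot: [[-0.124, 0.992, 0.0], [0.992, 0.124, -0.0], [-0.0, 0.0, -1.0]]
contact_force: [-0.6, 0.8, -0.6]
finger_gap: 79.9
grasp_force: 0.0
```

```bash
python3 - <<'E'
from h import *
f=env.grab_frame("wrist"); P=cloud(f)
m=(P[...,2]>52)&(P[...,2]<66)&(np.hypot(P[...,0]-428,P[...,1]+129)<35)
print(m.sum(),cv2.minEnclosingCircle(P[m][:,:2].astype(np.float32)))
go([428,-129.3,38],7)
E
```

```text
2662 ((427.71807861328125, -128.95095825195312), 22.980533599853516)
delta [ -3.9  -3.  112.3] twist [[0.0, 0.0, 0.2], [-0.0, 0.0, -179.8]] j7 0.58 clk 16.73
```

Call:
jog_arm(
  delta_pos=[
    [-3.5,-3,30],
    [-3.5,-3,70],
    [-3.5,-3,100],
    [-3.5,-3,112],
    [-3.5,-3,112],
  ],
  twist=[
    [0,0,0],
    [0,0,0],
    [0,0,0],
    [0,0,0],
    [0,0,0],
  ],
)

```text
clock: 17.35
ee_pos: [427.0, -129.6, 38.0]
tcp_rot: [[-0.124, 0.992, -0.001], [0.992, 0.124, 0.0], [0.0, -0.001, -1.0]]
contact_force: [-0.3, -0.3, 0.5]
finger_gap: 80.0
grasp_force: 0.0
```

Call:
jog_arm(
  delta_pos=[
    [0,0,0],
    [0,0,0],
    [0,0,0],
    [0,0,0],
    [0,0,0],
  ],
  twist=[
    [0,0,0],
    [0,0,0],
    [0,0,0],
    [0,0,0],
    [0,0,0],
  ],
  hand=35,
)

```text
clock: 17.98
ee_pos: [426.9, -130.2, 38.5]
tcp_rot: [[-0.123, 0.992, 0.0], [0.992, 0.123, 0.0], [0.0, 0.001, -1.0]]
contact_force: [-1.2, 0.3, 5.9]
finger_gap: 44.9
grasp_force: 30.0
```

Call:
jog_arm(
  delta_pos=[
    [0,0,-40],
    [0,0,-90],
    [30,5,-130],
    [80,13,-140],
    [135,21,-140],
  ],
  twist=[
    [0,0,0],
    [0,0,0],
    [0,0,0],
    [0,0,0],
    [0,0,0],
  ],
)

```text
clock: 18.6
ee_pos: [431.2, 7.5, 179.1]
tcp_rot: [[-0.121, 0.993, 0.002], [0.993, 0.121, 0.001], [0.001, 0.002, -1.0]]
contact_force: [1.3, 0.0, -3.4]
finger_gap: 45.3
grasp_force: 30.0
```

Call:
jog_arm(
  delta_pos=[
    [58,9,0],
    [118,19,0],
    [178,28,0],
    [238,38,0],
    [298,48,0],
  ],
  twist=[
    [0,0,0],
    [0,0,0],
    [0,0,0],
    [0,0,0],
    [0,0,0],
  ],
)

```text
clock: 19.23
ee_pos: [441.4, 309.6, 177.8]
tcp_rot: [[-0.123, 0.992, -0.001], [0.992, 0.123, -0.0], [-0.0, -0.001, -1.0]]
contact_force: [2.0, -1.4, -2.4]
finger_gap: 45.4
grasp_force: 30.0
```

```bash
python3 - <<'E'
from h import *
f=env.grab_frame("wrist"); P=cloud(f); hsv=cv2.cvtColor(f["pixels"],cv2.COLOR_RGB2HSV)
yel=(hsv[...,1]>110)&(hsv[...,2]>150)&(abs(hsv[...,0].astype(int)-25)<8)
m=yel&(np.hypot(P[...,0]-443,P[...,1]-348)<45)
vv,uu=np.nonzero(m); Y=np.array([world(f,a,b,10)[:2] for a,b in zip(uu,vv)],np.float32)
print(len(Y),Y.mean(0),cv2.minEnclosingCircle(Y),(Y.min(0)+Y.max(0))/2,Y.max(0)-Y.min(0),vv.min(),vv.max())
go([443.4,347.8,115],7)
f=np.load("p4.npy",allow_pickle=True).item(); P=cloud(f); hsv=cv2.cvtColor(f["pixels"],cv2.COLOR_RGB2HSV)
yel=(hsv[...,1]>110)&(hsv[...,2]>150)&(abs(hsv[...,0].astype(int)-25)<8)
m=yel&(np.hypot(P[...,0]-588,P[...,1]-137)<35)
vv,uu=np.nonzero(m); Y=np.array([world(f,a,b,15)[:2] for a,b in zip(uu,vv)],np.float32); print("deep",Y.mean(0),Y.max(0)-Y.min(0))
E
```

```text
1807 [459.33514 299.89716] ((482.2239990234375, 243.75303649902344), 197.21900939941406) [484.17496 236.52725] [289.28937 302.49866] 107 373
delta [27.3  7.  62.5] twist [[0.0, -0.2, 0.6], [0.3, 0.0, -179.4]] j7 -0.32 clk 19.27
deep [589.451   137.73642] [38.767517 38.14476 ]
```

Call:
jog_arm(
  delta_pos=[
    [15,4,20],
    [27,7,45],
    [27,7,62],
    [27,7,62],
    [27,7,62],
  ],
  twist=[
    [0,0,0],
    [0,0,0],
    [0,0,0],
    [0,0,0],
    [0,0,0],
  ],
)

```text
clock: 19.9
ee_pos: [446.1, 334.9, 116.8]
tcp_rot: [[-0.122, 0.993, 0.0], [0.993, 0.122, 0.0], [0.0, 0.0, -1.0]]
contact_force: [-0.2, -0.1, -1.8]
finger_gap: 45.2
grasp_force: 30.0
```

```bash
cat > well.py <<'E'
from h import *
import sys
x,y,r,rs,hb,zt,nm=*map(float,sys.argv[1:7]),sys.argv[7]
# rs socket radius, hb socket height, zt: TCP height above socket base
f=env.grab_frame("wrist"); im=f["pixels"][...,::-1].copy(); s=env.read_state(); e=s["ee_pos"]; R=s["tcp_rot"]
def ring(c,z,r,col):
    a=np.linspace(0,2*np.pi,60); X=np.stack([c[0]+r*np.cos(a),c[1]+r*np.sin(a),0*a+z])
    c=f["R"]@X+f["t"][:,None]; p=f["mtx"]@c; cv2.polylines(im,[np.round(p[:2]/p[2]).T.astype(np.int32)],True,col,1)
ring((x,y),20,r,(0,255,0)); ring((x,y),10,r,(255,0,0))
c=np.array(e)+R[:,0]*1.0; ring(c,e[2]-zt,rs,(0,0,255)); ring(c,e[2]-zt+hb,rs,(255,0,255))
cv2.imwrite("pics/"+nm,im); print(np.round(e,1))
E
python3 well.py 443.4 348.3 29 23 60 38.5 p5.png; python3 -c "
from h import *
go([443.4,347.3,49],7)"
```

```text
[446.3 335.2 117. ]
delta [12.3 -1.4 68.1] twist [[0.1, -0.0, 0.0], [0.1, 0.1, -180.0]] j7 -0.29 clk 19.95
```

View pics/p5.png

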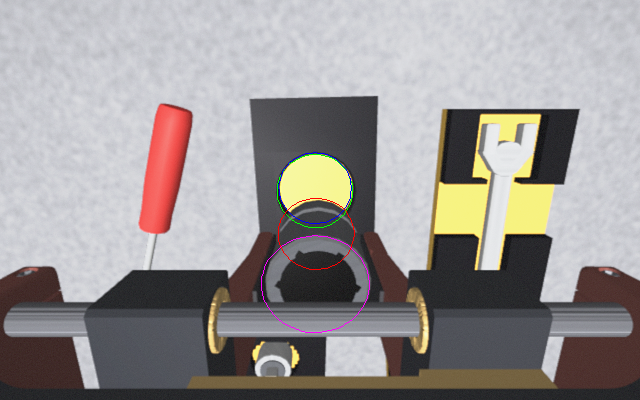

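The predicted well ring (centre about (315,190)) coincides with the yellow floor, and the gripped socket's ring fits. The wrench also looks right in its cut-out at right. Lowering.

Call:
jog_arm(
  delta_pos=[
    [12.3,-1.4,5],
    [12.3,-1.4,25],
    [12.3,-1.4,45],
    [12.3,-1.4,60],
    [12.3,-1.4,60],
  ],
  twist=[
    [0,0,0],
    [0,0,0],
    [0,0,0],
    [0,0,0],
    [0,0,0],
  ],
)

```text
clock: 20.58
ee_pos: [442.1, 347.6, 55.3]
tcp_rot: [[-0.123, 0.992, -0.001], [0.992, 0.123, -0.001], [-0.001, -0.001, -1.0]]
contact_force: [0.6, 0.2, -3.0]
finger_gap: 45.4
grasp_force: 30.0
```

```bash
python3 -c "
from h import *
go([443.4,347.3,49],7); print(env.read_state()['contact_force'])"
```

```text
delta [-0.5  1.2  6.3] twist [[-0.1, 0.1, 0.1], [-0.1, -0.1, -179.9]] j7 -0.25 clk 20.57
[ 0.64771775  0.16888888 -3.02496068]
```

Call:
jog_arm(
  delta_pos=[
    [-0.5,1.2,3],
    [-0.5,1.2,6.5],
    [-0.5,1.2,6.5],
    [-0.5,1.2,6.5],
  ],
  twist=[
    [0,0,0],
    [0,0,0],
    [0,0,0],
    [0,0,0],
  ],
)

```text
clock: 21.08
ee_pos: [444.1, 347.4, 49.9]
tcp_rot: [[-0.123, 0.992, 0.0], [0.992, 0.123, 0.0], [0.0, 0.0, -1.0]]
contact_force: [0.1, -0.3, -3.6]
finger_gap: 45.1
grasp_force: 30.0
```

Call:
jog_arm(
  delta_pos=[
    [0,0,1],
    [0,0,1.3],
    [0,0,1.3],
  ],
  twist=[
    [0,0,0],
    [0,0,0],
    [0,0,0],
  ],
)

```text
clock: 21.45
ee_pos: [444.0, 347.4, 48.6]
tcp_rot: [[-0.123, 0.992, -0.0], [0.992, 0.123, 0.0], [0.0, 0.0, -1.0]]
contact_force: [-1.5, 0.2, 0.8]
finger_gap: 45.6
grasp_force: 30.0
```

Call:
jog_arm(
  delta_pos=[
    [0,0,0],
    [0,0,0],
    [0,0,0],
    [0,0,-30],
    [0,0,-90],
  ],
  twist=[
    [0,0,0],
    [0,0,0],
    [0,0,0],
    [0,0,0],
    [0,0,0],
  ],
  hand=80,
)

```text
clock: 22.08
ee_pos: [442.8, 346.4, 137.5]
tcp_rot: [[-0.123, 0.992, -0.003], [0.992, 0.123, -0.004], [-0.003, -0.003, -1.0]]
contact_force: [-0.0, 0.8, 0.2]
finger_gap: 79.8
grasp_force: 0.0
```

```bash
python3 -c "
from h import *
go([442.6,-341.4,170],7)"
```

```text
delta [-682.6  -84.9  -29.9] twist [[-0.2, 0.2, 0.1], [-0.3, -0.3, -179.9]] j7 -0.32 clk 22.07
```

Call:
jog_arm(
  delta_pos=[
    [0,0,-40],
    [-50,-6,-60],
    [-110,-13,-60],
    [-170,-21,-60],
    [-230,-28,-60],
  ],
  twist=[
    [0,0,0],
    [0,0,0],
    [0,0,0],
    [0,0,0],
    [0,0,0],
  ],
)

```text
clock: 22.7
ee_pos: [444.3, 113.8, 198.6]
tcp_rot: [[-0.123, 0.992, 0.001], [0.992, 0.123, 0.001], [0.001, 0.001, -1.0]]
contact_force: [0.8, -0.4, -0.8]
finger_gap: 80.1
grasp_force: 0.0
```

Call:
jog_arm(
  delta_pos=[
    [-60,-7,0],
    [-120,-15,0],
    [-180,-22,0],
    [-240,-30,0],
    [-300,-37,0],
  ],
  twist=[
    [0,0,0],
    [0,0,0],
    [0,0,0],
    [0,0,0],
    [0,0,0],
  ],
)

```text
clock: 23.32
ee_pos: [444.5, -188.4, 198.7]
tcp_rot: [[-0.123, 0.992, 0.001], [0.992, 0.123, 0.001], [0.0, 0.001, -1.0]]
contact_force: [1.2, 0.7, 0.5]
finger_gap: 80.2
grasp_force: 0.0
```

Call:
jog_arm(
  delta_pos=[
    [-60,-7,10],
    [-120,-15,25],
    [-150,-20,30],
    [-150,-20,30],
    [-150,-20,30],
  ],
  twist=[
    [0,0,0],
    [0,0,0],
    [0,0,0],
    [0,0,0],
    [0,0,0],
  ],
)

```text
clock: 23.95
ee_pos: [443.3, -337.2, 168.2]
tcp_rot: [[-0.123, 0.992, -0.0], [0.992, 0.123, 0.001], [0.001, -0.0, -1.0]]
contact_force: [-0.1, 0.1, -0.6]
finger_gap: 79.6
grasp_force: 0.0
```

```bash
python3 - <<'E'
from h import *
f=env.grab_frame("wrist"); P=cloud(f)
m=(P[...,2]>70)&(P[...,2]<86)&(np.hypot(P[...,0]-442,P[...,1]+341)<25)
print(m.sum(),cv2.minEnclosingCircle(P[m][:,:2].astype(np.float32)))
go([442.6,-341.4,46],7)
E
```

```text
1041 ((442.2938232421875, -342.31121826171875), 14.063694953918457)
delta [ -4.6  -1.6 122.4] twist [[0.0, -0.1, 0.1], [0.1, 0.0, -179.9]] j7 1.09 clk 24.0
```

Call:
jog_arm(
  delta_pos=[
    [-5,-1.5,30],
    [-5,-1.5,70],
    [-5,-1.5,105],
    [-5,-1.5,122],
    [-5,-1.5,122],
  ],
  twist=[
    [0,0,0],
    [0,0,0],
    [0,0,0],
    [0,0,0],
    [0,0,0],
  ],
)

```text
clock: 24.62
ee_pos: [442.4, -342.2, 46.0]
tcp_rot: [[-0.124, 0.992, -0.001], [0.992, 0.124, 0.001], [0.001, -0.001, -1.0]]
contact_force: [-1.0, -0.1, 0.7]
finger_gap: 80.1
grasp_force: 0.0
```

Call:
jog_arm(
  delta_pos=[
    [0,0,0],
    [0,0,0],
    [0,0,0],
    [0,0,0],
    [0,0,0],
  ],
  twist=[
    [0,0,0],
    [0,0,0],
    [0,0,0],
    [0,0,0],
    [0,0,0],
  ],
  hand=18,
)

```text
clock: 25.25
ee_pos: [442.4, -343.2, 46.4]
tcp_rot: [[-0.123, 0.992, 0.0], [0.992, 0.123, -0.0], [-0.0, 0.0, -1.0]]
contact_force: [-0.9, 0.4, 0.4]
finger_gap: 33.6
grasp_force: 0.0
```

Call:
jog_arm(
  delta_pos=[
    [0,0,0],
    [0,0,0],
    [0,0,0],
  ],
  twist=[
    [0,0,0],
    [0,0,0],
    [0,0,0],
  ],
)

```text
clock: 25.62
ee_pos: [442.3, -343.2, 46.4]
tcp_rot: [[-0.123, 0.992, 0.0], [0.992, 0.123, 0.0], [0.0, 0.0, -1.0]]
contact_force: [0.5, 1.0, 1.9]
finger_gap: 27.8
grasp_force: 30.0
```

Call:
jog_arm(
  delta_pos=[
    [0,0,-40],
    [0,0,-95],
    [25,11,-145],
    [75,33,-155],
    [130,58,-155],
  ],
  twist=[
    [0,0,0],
    [0,0,0],
    [0,0,0],
    [0,0,0],
    [0,0,0],
  ],
)

```text
clock: 26.25
ee_pos: [484.5, -206.3, 202.5]
tcp_rot: [[-0.121, 0.993, 0.002], [0.993, 0.121, -0.0], [-0.0, 0.002, -1.0]]
contact_force: [1.4, 0.4, -1.8]
finger_gap: 27.2
grasp_force: 30.0
```

Call:
jog_arm(
  delta_pos=[
    [55,25,0],
    [110,49,0],
    [165,74,0],
    [220,98,0],
    [275,123,0],
  ],
  twist=[
    [0,0,0],
    [0,0,0],
    [0,0,0],
    [0,0,0],
    [0,0,0],
  ],
)

```text
clock: 26.88
ee_pos: [572.2, 83.0, 201.2]
tcp_rot: [[-0.123, 0.992, -0.0], [0.992, 0.123, 0.0], [0.0, -0.0, -1.0]]
contact_force: [0.6, -1.2, -1.7]
finger_gap: 27.4
grasp_force: 30.0
```

Call:
jog_arm(
  delta_pos=[
    [37,17,30],
    [37,17,60],
    [37,17,70],
    [37,17,70],
    [37,17,70],
  ],
  twist=[
    [0,0,0],
    [0,0,0],
    [0,0,0],
    [0,0,0],
    [0,0,0],
  ],
)

```text
clock: 27.5
ee_pos: [585.2, 119.0, 132.6]
tcp_rot: [[-0.121, 0.993, 0.002], [0.993, 0.121, 0.0], [0.0, 0.002, -1.0]]
contact_force: [-0.4, -0.1, -1.6]
finger_gap: 27.3
grasp_force: 30.0
```

```bash
python3 well.py 589 137.2 20 14 80 46.4 p6.png; python3 -c "
from h import *
go([589,136.2,57],7)"
```

```text
[585.2 119.2 132.6]
delta [16.3  5.7 75.7] twist [[0.1, -0.0, -0.0], [-0.0, -0.2, 180.0]] j7 0.26 clk 27.55
```

View pics/p6.png

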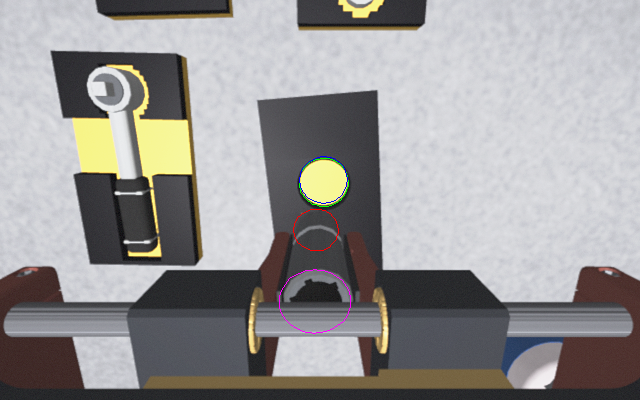

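The predicted ring at (324,182) matches the deep well's yellow floor. I'll move across, then lower.

Call:
jog_arm(
  delta_pos=[
    [16.3,5.5,0],
    [16.3,5.5,20],
    [16.3,5.5,40],
    [16.3,5.5,40],
    [16.3,5.5,40],
  ],
  twist=[
    [0,0,0],
    [0,0,0],
    [0,0,0],
    [0,0,0],
    [0,0,0],
  ],
)

```text
clock: 28.18
ee_pos: [587.9, 136.0, 91.1]
tcp_rot: [[-0.122, 0.993, -0.0], [0.993, 0.122, -0.001], [-0.001, -0.001, -1.0]]
contact_force: [0.8, 0.0, -1.4]
finger_gap: 27.8
grasp_force: 30.0
```

```bash
python3 -c "
from h import *
go([589,136.2,57],7)"
```

```text
delta [ 0.1  1.1 34.1] twist [[-0.0, 0.0, 0.0], [-0.1, -0.0, -180.0]] j7 0.27 clk 28.18
```

Call:
jog_arm(
  delta_pos=[
    [0,1,10],
    [0,1,22],
    [0,1,31],
    [0,1,34],
    [0,1,34],
  ],
  twist=[
    [0,0,0],
    [0,0,0],
    [0,0,0],
    [0,0,0],
    [0,0,0],
  ],
)

```text
clock: 28.8
ee_pos: [588.9, 136.7, 57.2]
tcp_rot: [[-0.123, 0.992, -0.0], [0.992, 0.123, -0.0], [-0.0, -0.0, -1.0]]
contact_force: [0.3, -0.9, -1.7]
finger_gap: 27.7
grasp_force: 30.0
```

Call:
jog_arm(
  delta_pos=[
    [0,0,0],
    [0,0,0],
  ],
  twist=[
    [0,0,0],
    [0,0,0],
  ],
)

```text
clock: 29.05
ee_pos: [589.1, 136.9, 57.6]
tcp_rot: [[-0.123, 0.992, 0.001], [0.992, 0.123, 0.0], [0.0, 0.001, -1.0]]
contact_force: [0.5, 0.5, -1.5]
finger_gap: 27.3
grasp_force: 30.0
```

Still about 1 mm above the floor. I'll lower it, release, and back off for a check.

Call:
jog_arm(
  delta_pos=[
    [0,0,0.7],
    [0,0,1.2],
    [0,0,1.2],
  ],
  twist=[
    [0,0,0],
    [0,0,0],
    [0,0,0],
  ],
)

```text
clock: 29.42
ee_pos: [589.0, 136.8, 56.4]
tcp_rot: [[-0.123, 0.992, 0.0], [0.992, 0.123, 0.0], [0.0, 0.0, -1.0]]
contact_force: [-0.9, -0.7, 1.9]
finger_gap: 27.3
grasp_force: 30.0
```

Call:
jog_arm(
  delta_pos=[
    [0,0,0],
    [0,0,0],
    [0,0,0],
    [0,0,-30],
    [0,0,-90],
  ],
  twist=[
    [0,0,0],
    [0,0,0],
    [0,0,0],
    [0,0,0],
    [0,0,0],
  ],
  hand=70,
)

```text
clock: 30.05
ee_pos: [587.4, 136.6, 145.1]
tcp_rot: [[-0.123, 0.992, -0.004], [0.992, 0.123, -0.002], [-0.002, -0.004, -1.0]]
contact_force: [0.9, 0.8, 0.3]
finger_gap: 69.5
grasp_force: 0.0
```

Call:
jog_arm(
  delta_pos=[
    [0,0,-60],
    [-30,-20,-120],
    [-70,-35,-180],
    [-100,-40,-220],
    [-100,-40,-220],
  ],
  twist=[
    [0,0,0],
    [0,0,0],
    [0,0,0],
    [0,0,0],
    [0,0,0],
  ],
)

```text
clock: 30.68
ee_pos: [562.5, 28.6, 370.1]
tcp_rot: [[-0.118, 0.993, 0.006], [0.993, 0.118, 0.002], [0.001, 0.007, -1.0]]
contact_force: [-0.4, -0.1, -1.0]
finger_gap: 70.1
grasp_force: 0.0
```

```bash
python3 - <<'E'
from h import *
f=env.grab_frame("wrist"); save(f,"end.png",s=1.25); P=cloud(f)
g=env.grab_frame("scene"); G=cloud(g); old=cloud(np.load("scene.npy",allow_pickle=True).item())
for n,x,y,r,zt in(("wide",443.4,348.3,35,70),("deep",589,137.2,25,90)):
    m=(abs(P[...,2]-zt)<5)&(np.hypot(P[...,0]-x,P[...,1]-y)<r); print(n,m.sum(),cv2.minEnclosingCircle(P[m][:,:2].astype(np.float32)),np.median(P[m][:,2]))
for n,x,y,a in(("ratchet",429.9,147.7,42),("ratchet grip",429.9,147.7,-55),("wrench jaw",587.5,350.5,40),("wrench ring",587.5,350.5,-72)):
    c=np.array([x,y])+a*np.array([-.122,.9925]); m=(np.hypot(P[...,0]-c[0],P[...,1]-c[1])<22)&(P[...,2]>14); m2=m&(f["pixels"].min(-1)>110); print(n,np.round(np.percentile(P[m2][:,2],[10,50,90]),1) if m2.any() else None)
for n,x,y,z in(("tin",532,-235,26),("filter",780,-10,85)):
    for Q in(old,G):
        m=(Q[...,2]>z-5)&(Q[...,2]<z+5)&(np.hypot(Q[...,0]-x,Q[...,1]-y)<60); print(n,m.sum(),np.round(Q[m].mean(0),1))
E
```

```text
wide 0 ((0.0, 0.0), 0.0) nan
deep 403 ((589.4702758789062, 137.48622131347656), 13.922059059143066) 89.86755811695565
ratchet [27.7 31.9 42.2]
ratchet grip [27.5 28.3 29.2]
wrench jaw None
wrench ring None
tin 169 [ 533.8 -234.7   26.4]
tin 162 [ 534.  -235.1   26.5]
filter 466 [800.2  -0.9  85.5]
filter 469 [ 8.002e+02 -3.000e-01  8.550e+01]
  return _methods._mean(a, axis=axis, dtype=dtype,
  ret = ret.dtype.type(ret / rcount)
```

View pics/end.png

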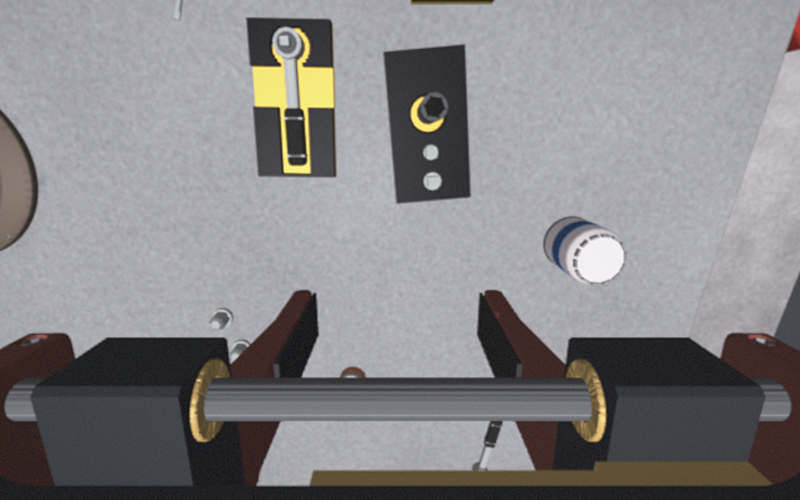

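The deep socket stands centred at (430,110), the ratchet is home, and the tin and filter haven't moved. The wrench and wide socket are out of this view, so I'll check them with the fixed cameras.

```bash
python3 - <<'E'
from h import *
g=env.grab_frame("top")
for c in("top","scene"):
    g=env.grab_frame(c); P=cloud(g)
    m=(P[...,2]>63)&(P[...,2]<77)&(np.hypot(P[...,0]-443,P[...,1]-348)<40); print(c,"wide top",m.sum(),cv2.minEnclosingCircle(P[m][:,:2].astype(np.float32)),np.median(P[m][:,2]))
    gray=(np.ptp(g["pixels"].astype(int),axis=-1)<30)&(g["pixels"].min(-1)>110)
    for n,a in(("jaw",45),("shank",0),("ring",-72)):
        q=np.array([587.5,350.5])+a*np.array([-.122,.9925]); m=gray&(np.hypot(P[...,0]-q[0],P[...,1]-q[1])<16); print(n,m.sum(),np.median(P[m][:,2]).round(1) if m.any() else None)
u=[f for f in (g["R"]@np.array([520,240,20])+g["t"],)][0]; p=g["mtx"]@u; p=(p[:2]/p[2]).astype(int)
save(g,"end2.png",(max(p[0]-110,0),max(p[1]-80,0),min(p[0]+110,640),p[1]+80),3)
E
```

```text
top wide top 178 ((442.81719970703125, 348.8551025390625), 23.849445343017578) 70.11199359107093
jaw 57 21.2
shank 32 21.3
ring 15 18.8
scene wide top 172 ((445.8979797363281, 345.1470947265625), 25.598573684692383) 71.25461166327955
jaw 60 22.2
shank 38 20.8
ring 21 21.6
```

View pics/end2.png

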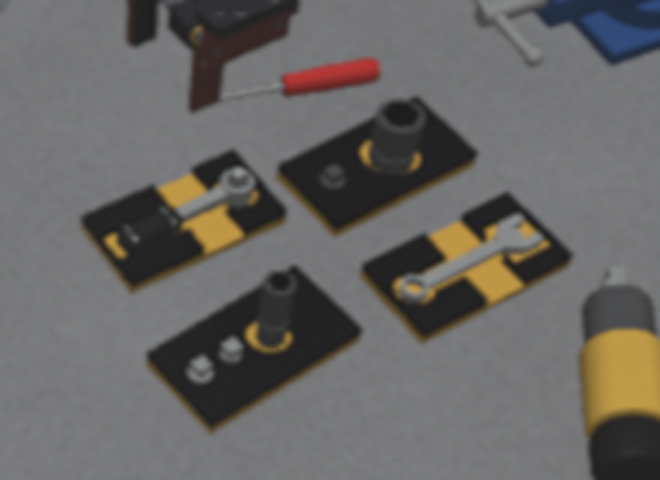

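All four are home: ratchet at (180,205), wide socket at (398,135), wrench at (470,260) and deep socket at (277,310). Handing in.

```bash
python3 -c "
from cell import env
print(env.finish_job())"
```

```text
the job is handed in; nothing more can be done
None
```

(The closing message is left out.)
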